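Eject the finished disc and hold the rotary stop at its third click

ROBOT

A 6-joint arm with a two-finger parallel gripper is mounted at the origin on a cart in front of the work surface, level with it; the furniture and walls round the work are solid. World frame = base frame: x ahead of the robot, y to its left, z up, the work surface at z = 0. Lengths are in m, angles in rad, forces in N, time in s.
With the tool pointing down it reaches from about 0.3 to 0.75 m from the base axis. Payload 8.5 kg.
Tool frame: the origin (TCP) lies at the very end of the fingers, on their centre line; the grasp point (between the pads) lies 19 mm behind it; z points along the fingers, y is the line along which they close (so a half turn about z gives the same grasp; the last joint's range is limited). The gripper opens to 85 mm and grips with 20 to 120 N. Pads are 22 mm wide; open, the fingers measure 114 mm over their backs; the gripper's body (76 mm by 85 mm) begins 54 mm behind the grasp point. The pads swing forward as they close: fully open they stand 13 mm farther back than shut.
Start: joints at [1.061, 0.381, 1.297, -0, 1.464, -0.215], TCP at [0.16, 0.526, 0.231] pointing down, gripper open.
Joint ranges: [-3.11, 3.11], [-0.89, 2.33], [0.22, 2.48], [-1.42, 4.56], [0.17, 2.85], [-2.88, 2.88]. Speed limits (rad/s): [2.39, 2.39, 3.14, 3.14, 3.14, 3.14].

INTERFACE

Orientations are given as a rotation vector (axis times angle).
In Python, from plant import bot gives the robot as it stands. The module is installed in compiled form; this text tells all that it offers. Calls block until the motion is done:
- bot.move_pose(position, orientation): joint-space move of the TCP to a pose.
- bot.movel(position, rotation=None, velocity=0.15, f_stop=None): straight line of the TCP; rotation=None keeps the orientation; velocity is the mean speed in m/s. With f_stop (N) it stops when the force on the tool has changed by that much, and returns True; else False.
- bot.move_j(angles): joint-space move.
- bot.command_gripper(opening, force=None): finger opening in m; force is the grip in N (None keeps the last); returns when the fingers have stopped.
- bot.dwell(seconds).
- bot.ik(position, orientation): joint angles nearest the present ones, or None.
- bot.snapshot(name): name is "scene" or "top" or "wrist"; returns a dict with "color" (400x640x3 uint8, red, green, blue), "fx", "fy", "cx", "cy" (pixels), "origin" and "attitude" of the camera in the world; the wrist camera has in their place "tool_from_camera" (4x4, takes a point from camera to tool coordinates, whose origin is the TCP and whose axes are the flange's). Camera axes: x right, y down, z forward; pixel columns grow to the right and rows downward; lengths in m; the calibration is good to about 2 mm. The wrist camera is an equidistant fisheye: a pixel r from the principal point sees the ray r / f radians off the axis. A picture is of the moment at which its call begins: read the wrist's pose just before it. There is no depth.
A pose or a line that the arm cannot do raises bot.PlanningError and nothing moves.
- bot.close_job(): hands the job in; it is judged then, once.
Readings, each from a call of its own:
- bot.read_t(): time.
- bot.read_joint_pos(): joint angles.
- bot.read_qvel(): joint speeds.
- bot.read_joint_torque(): joint torques, N m.
- bot.read_tool_pos(): TCP position.
- bot.read_orientation(): TCP orientation.
- bot.read_contact_force(): force on the tool from outside, world axes, zero at the start.
- bot.read_moment(): the same for the moment, N m.
- bot.read_width(): finger opening in m.
- bot.read_grip_force(): force on a finger pad.
Only numpy, scipy, OpenCV 4.12 (cv2) and the standard library are available. Lean on these libraries where they do the work, as an engineer would, in place of code of your own. Each camera call takes 0.05 s, during which the arm holds its last target. There are 200 camera calls.

TASK

Clear the engraved brass disc out of the stop fixture: press the ejector slide all the way in by its upright tab so that the disc is pushed out of its nest onto the ledge, and let the slide spring back. Then turn the bar-shaped index knob clockwise from its home mark to the third click stop, without running on towards the fourth, and finish while still gripping the knob and holding it there (it springs home if let go). Leave the disc lying on the ledge, and leave the powder box, brush and dividers where they are.

Things in the scene. Friction and masses are not known exactly. Their poses are not given: they have to be found in the camera images.
- stop_fixture: Low metal fixture fixed to the table. Origin: on the table top under the centre of the disc nest; z up; the ejector pushes along +y. Its bed (70 mm in x, y -135 to +105 mm) is 16 mm high. The nest (y -25 to +23 mm) has cheeks and lips over the disc's edges, up to 30 mm high. A wing to -x carries a square gear housing (68 x 68 mm, 34 mm high) with the index knob on it.
- ledge (a point): Middle of the outfeed ledge, on its surface 16 mm above the table, 60 mm along the fixture's +y from the nest's centre. The ledge spans y +24 to +99 mm of the fixture, with side rims 22 mm high and an end lip 30 mm high. The disc comes to lie here.
- ejector (a joint): Ejector slide, m: 0 is home (sprung out), 0.045 is fully in, along the fixture's +y. Spring force 4 N at home to 8.5 N fully in; it springs back by itself.
- ejector_tab (a point): Middle of the rear (-y) face of the ejector's upright finger tab, 48 mm above the table, at x 0, y -104 mm of the fixture at home. The tab is 40 mm wide (x), 8 mm thick (y), its top 68 mm above the table; push this face towards the fixture's +y. Behind it there is 30 mm of bed (16 mm high), then the table. The slide's blade starts 2 mm behind the disc.
- index_knob (a joint): Index knob, rad: 0 is home, grows clockwise from above. Click stops at 0.349, 0.698, 1.047 (the third), 1.396, 1.745; end at 1.85. A return spring (0.12 Nm at home, 0.14 at the third stop) turns it home when let go; the clicks add a ripple of 0.09 Nm either way, so grip firmly (0.23 Nm). It drives a stop bar sideways into the nest, so it jams while the disc is in there.
- knob_grip (a point): Centre of the knob's grip bar, on its axis, 55 mm above the table, at x -90, y -17 mm of the fixture. Bar: 46 mm long (fixture x at home), 12 mm wide (y at home), 42 to 68 mm above the table, on a round skirt of radius 24 mm. Axes turn with the knob. On the housing round it: a home mark on the -x side and five pins, one per stop, 20 degrees apart clockwise.
- disc_center (a point): Centre of the engraved brass disc, 40 mm in diameter, 8 mm thick, about 85 g, lying flat in the nest at the start, 20 mm above the table.
- powder_box: Small round lidded brass box, 65 x 59 x 42 mm, beside the knob; bystander. Origin under its centre.
- polish_brush: Wooden brush, 111 x 34 x 16 mm, behind the fixture; bystander. Origin under its centre.
- dividers: Steel dividers lying flat, 48 x 129 x 10 mm, beside the knob; bystander. Origin under their centre.

How it is judged:
By the outcome, as a careful person would: the job done as asked, in the order asked, and still so for the second after the job is handed in, while the arm keeps its last pose, push and grip.
It also fails if it takes over 54 s, if anything falls off the work surface, if the arm or the gripper's body presses on something with over 40 N, if the wrist force passes 120 N, or if a joint passes its speed limit or range.

## Working session

There is one attempt and no reset: what is moved stays moved. The work goes in short steps, each a Python script; the robot and the scene stay as the last script left them, time stands still between calls to the robot, and variables do not carry over. Pictures are saved under pics/ and viewed, at most 10 in all, crops included, and the job is handed in when it is done.

```bash
mkdir -p pics
python3 - <<'E'
from plant import bot
import cv2,pickle
for n in("scene","top"):
    s=bot.snapshot(n); cv2.imwrite(f"pics/{n}0.png",s["color"][:,:,::-1]); pickle.dump(s,open(f"{n}0.pkl","wb"))
    print(n,s["fx"],s["fy"],s["cx"],s["cy"],s["origin"],s["attitude"])
s=bot.snapshot("wrist");print(s["tool_from_camera"],s["fx"],s["cx"],s["cy"]);print(bot.read_orientation(),bot.read_t())
E
```

```text
scene 422.1370178613975 422.1370178613975 322.19479039746415 198.037131821315 [-0.14852112 -0.37359731  0.42278757] [-1.73911531  1.10450438 -0.69221748]
top 450.0953975072536 450.0953975072536 320.23705818253546 197.9560677337042 [ 0.49074469 -0.0114963   0.91938251] [-2.15934018  2.19187934 -0.05738259]
[[ 5.78689014e-05 -9.60231850e-01 -2.79203851e-01  7.10326236e-02]
 [ 9.99999864e-01 -8.89444201e-05  5.13159679e-04  2.06913916e-04]
 [-5.17585893e-04 -2.79203843e-01  9.60231715e-01 -1.42315525e-01]
 [ 0.00000000e+00  0.00000000e+00  0.00000000e+00  1.00000000e+00]] 309.70691628693146 322.3745670333231 196.4418668298245
[-4.61309891e-01 -3.10711854e+00  1.61599712e-03] 0.15
```

View pics/top0.png

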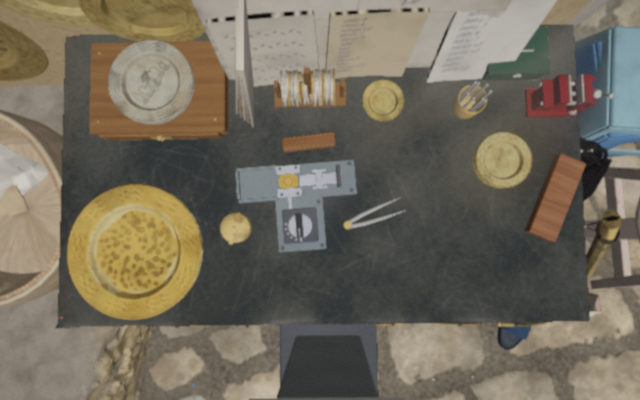

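View pics/scene0.png

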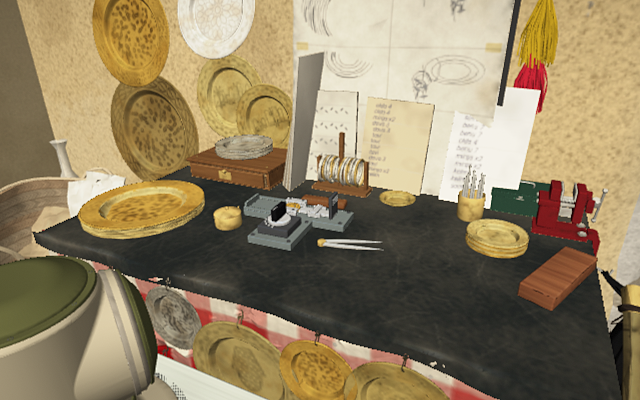

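The top view shows the fixture bed from (237,185) to (356,178), the disc at (289,181), the tab near (338,176), and the knob at (299,226). The powder box is at (236,228), the dividers at about (375,215), and the brush at (309,142). The ejector pushes to the image's left, roughly world +y. Next I'll enlarge this area and measure it.

```bash
cat > h.py <<'E'
import numpy as np,cv2,pickle
from scipy.spatial.transform import Rotation as R
def ray(s,u,v,z):
    d=R.from_rotvec(s["attitude"]).as_matrix()@np.array([(u-s["cx"])/s["fx"],(v-s["cy"])/s["fy"],1])
    o=np.array(s["origin"]); return o+d*(z-o[2])/d[2]
def pix(s,p):
    c=R.from_rotvec(s["attitude"]).as_matrix().T@(np.array(p)-s["origin"]); return np.array([s["fx"]*c[0]/c[2]+s["cx"],s["fy"]*c[1]/c[2]+s["cy"]])
E
python3 - <<'E'
from h import *
s=pickle.load(open("top0.pkl","rb"));c=s["color"][:,:,::-1]
cr=c[130:260,225:415]; cv2.imwrite("pics/crop.png",cv2.resize(cr,None,fx=4,fy=4,interpolation=cv2.INTER_CUBIC))
E
```

```text
(no output)
```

View pics/crop.png

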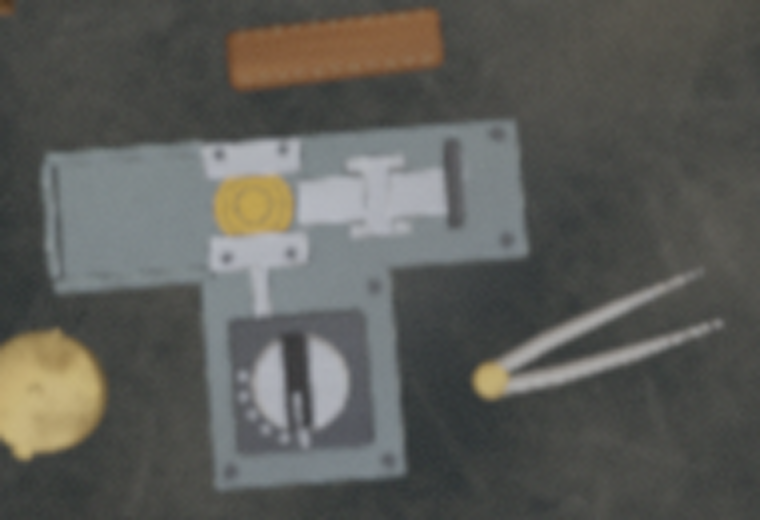

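The enlarged crop shows the bed corners at (45,155), (516,121), (526,257) and (57,292). The disc is at (254,206), the tab top at (454,183), and the bar about (292,335) to (300,430). The pins run clockwise from the home mark on the near side. I'll fit the fixture pose from these points.

```bash
cat >> h.py <<'E'
def fit(F,W):
    F=np.array(F);W=np.array(W);f=F.mean(0);w=W.mean(0)
    H=(F-f)@np.array([1,1j]);G=(W-w)@np.array([1,1j]);th=np.angle(np.sum(G*H.conj()))
    Rm=np.array([[np.cos(th),-np.sin(th)],[np.sin(th),np.cos(th)]]);return th,w-Rm@f,np.linalg.norm((F@Rm.T+w-Rm@f)-W,axis=1)
E
python3 - <<'E'
from h import *
from plant import bot
s=pickle.load(open("top0.pkl","rb"))
f=lambda u,v,z:ray(s,(u+.5)/4-.5+225,(v+.5)/4-.5+130,z)
L=[(45,155,.016,.035,.105),(516,121,.016,.035,-.135),(526,257,.016,-.035,-.135),(57,292,.016,-.035,.105),(254,206,.024,0,0),(301,383,.042,-.09,-.017),(454,183,.068,0,-.100)]
W=[f(*l[:3])[:2] for l in L];th,t,r=fit([l[3:] for l in L],W)
print(np.round(W,4).tolist(),th,t,r)
Rm=R.from_euler('z',th)
P=lambda x,y,z:Rm.apply([x,y,z])+[*t,0]
for n,p in(("tab",(0,-.104,.048)),("knob",(-.09,-.017,.055)),("disc",(0,0,.02))):print(n,P(*p))
for n,q in(("brush",(335,50,.016)),("box",(45,393,.04)),("div",(600,335,.01)),("divhead",(490,380,.01))):
  print(n,Rm.inv().apply(f(*q)-[*t,0]))
print(R.from_rotvec(bot.read_orientation()).as_matrix())
E
```

```text
[[0.6187, 0.1756], [0.6319, -0.0634], [0.5629, -0.067], [0.5489, 0.1696], [0.59, 0.0689], [0.501, 0.0452], [0.5946, -0.0304]] 0.058658425879058826 [0.58965919 0.0686497 ] [0.00026245 0.00089616 0.00116104 0.00185506 0.0004792  0.00123003
 0.00123407]
tab [ 0.59575617 -0.03517143  0.048     ]
knob [0.50081061 0.04640271 0.055     ]
disc [0.58965919 0.0686497  0.02      ]
brush [ 0.0777124  -0.04555955  0.016     ]
box [-0.08554025  0.1072947   0.04      ]
div [-0.07629403 -0.16833646  0.01      ]
divhead [-0.09482306 -0.11134506  0.01      ]
[[-9.56864835e-01  2.90532911e-01 -5.61917937e-04]
 [ 2.90533339e-01  9.56864392e-01 -9.56762638e-04]
 [ 2.59708230e-04 -1.07874842e-03 -9.99999384e-01]]
```

The fit residuals are about 1 mm and consistent with the given sizes. Next I'll check reach for the knob turn, push the ejector, and look.

```bash
cat >> h.py <<'E'
TH=0.0587;T0=np.array([.58966,.06865,0])
Rm=R.from_euler('z',TH)
P=lambda x,y,z:Rm.apply([x,y,z])+T0
ori=lambda a=0:(R.from_euler('z',TH+a)*R.from_matrix(np.diag([-1,1,-1]))).as_rotvec()
loc=lambda p:Rm.inv().apply(np.array(p)-T0)
E
python3 - <<'E'
from h import *
from plant import bot
for a in(0,-.5,-1.15):
    q=bot.ik(P(-.09,-.017,.046),ori(a));print(None if q is None else np.round(q,2))
bot.command_gripper(0,60)
bot.move_pose(P(0,-.15,.13),ori())
bot.movel(P(0,-.15,.044))
f0=bot.read_contact_force()
print(bot.movel(P(0,-.10,.044),velocity=.04,f_stop=2.5),loc(bot.read_tool_pos()),bot.read_contact_force()-f0)
p=loc(bot.read_tool_pos())
print(bot.movel(P(0,p[1]+.049,.044),velocity=.07,f_stop=25),loc(bot.read_tool_pos()),bot.read_contact_force()-f0,bot.read_t())
bot.dwell(.2);s=bot.snapshot("top");print(loc(bot.read_tool_pos()),bot.read_contact_force()-f0)
bot.movel(P(0,-.155,.044),velocity=.12)
bot.movel(P(0,-.155,.13),velocity=.25)
a=s["color"][130:260,225:415];s=bot.snapshot("top");b=s["color"][130:260,225:415]
cv2.imwrite("pics/push.png",cv2.resize(np.vstack([a,b]),None,fx=2.3,fy=2.3,interpolation=cv2.INTER_CUBIC)[:,:,::-1]);print(bot.read_t())
E
```

```text
[-0.14  0.52  1.69  0.    0.93 -1.77]
[-0.14  0.52  1.69 -0.    0.93 -1.27]
[-0.14  0.52  1.69 -0.    0.93 -0.62]
True [ 1.06231906e-05 -1.15193307e-01  4.39142278e-02] [-0.04357922 -3.988438    2.87077855]
True [-0.00023788 -0.07219899  0.04401638] [-0.91918015 -7.68340259  1.76594776] 5.825
[-0.00026291 -0.07241453  0.04402301] [-1.01141026 -7.20926199  2.01497392]
7.4667
```

View pics/push.png

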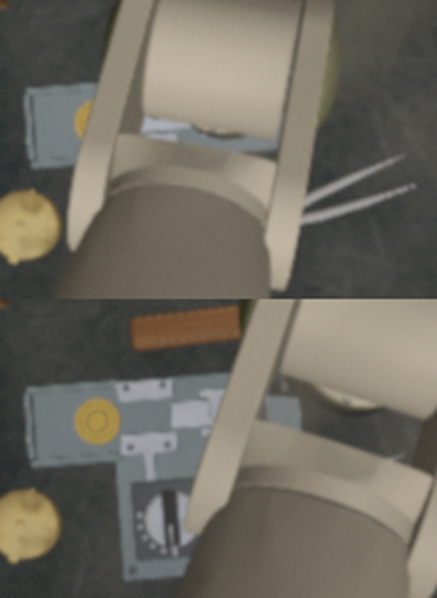

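The disc now lies on the ledge at (97,420) in the lower picture, and the slide has sprung back. The recorded stroke was only 43 mm, so I'll measure the disc and press once more slowly to be sure of full travel.

Run:
```python
from h import *
from plant import bot
s=bot.snapshot("top")
def disc(s):
    h=cv2.cvtColor(s["color"],cv2.COLOR_RGB2HSV);m=cv2.inRange(h,(12,130,110),(35,255,255));m[:,:240]=0;m[:,320:]=0;m[:165]=0;m[:,:][205:]=0
    M=cv2.moments(m,True);return loc(ray(s,M["m10"]/M["m00"],M["m01"]/M["m00"],.024)),M["m00"]
print(disc(s))
bot.movel(P(0,-.155,.044),velocity=.2)
bot.movel(P(0,-.12,.044),velocity=.1)
f0=bot.read_contact_force()
for y in(-.10,-.08,-.074,-.072,-.0705,-.069,-.068,-.067):
    r=bot.movel(P(0,y,.044),velocity=.03 if y>-.08 else .07,f_stop=25)
    print(r,loc(bot.read_tool_pos())[1],(bot.read_contact_force()-f0)[1])
    if bot.read_contact_force()[1]-f0[1]<-18 or r:break
bot.dwell(.2);print(bot.read_contact_force()-f0,loc(bot.read_tool_pos()))
bot.movel(P(0,-.155,.044),velocity=.12)
bot.movel(P(0,-.155,.14),velocity=.25)
print(disc(bot.snapshot("top")),bot.read_t())
```

```text
(array([2.35276373e-05, 4.28931677e-02, 2.40000000e-02]), 245.0)
False -0.10053263867951663 -5.413481333577718
False -0.08098328509882773 -7.714868257859881
False -0.07527512954251322 -9.422692179233165
False -0.07338235884377363 -8.165221930703435
False -0.07192679217684639 -10.037280662779475
False -0.07164059604221808 -14.41895645560513
False -0.07155612907611685 -18.875032620169492
[ -2.18032023 -20.01115291   0.53770616] [ 6.82394178e-06 -7.15540756e-02  4.42022530e-02]
(array([9.11678845e-05, 4.27578412e-02, 2.40000000e-02]), 249.0) 12.475
```

Force rose against the hard stop, so the stroke is full. The disc is at y +43 mm on the ledge. Next is the knob: a gentle grip first, then a check of side forces.

Run:
```python
from h import *
from plant import bot
bot.command_gripper(.045,30)
bot.move_pose(P(-.09,-.017,.14),ori())
bot.movel(P(-.09,-.017,.046),velocity=.12,f_stop=8)
print(loc(bot.read_tool_pos()))
f0=bot.read_contact_force();m0=bot.read_moment()
bot.command_gripper(0,25);bot.dwell(.2)
print(bot.read_width(),bot.read_grip_force(),Rm.inv().apply(bot.read_contact_force()-f0),bot.read_moment()-m0,bot.read_t())
s=bot.snapshot("scene");w=bot.snapshot("wrist")
cv2.imwrite("pics/grip.png",np.vstack([cv2.resize(s["color"][150:280,200:400],(600,390)),cv2.resize(w["color"][:,:],(320,200)).copy() if 0 else cv2.resize(w["color"][150:400,120:520],(600,200))])[:,:,::-1])
```

```text
[-0.08950504 -0.0172823   0.04646485]
0.011339665662001997 30.028274953365326 [-1.3639454   2.97593095  6.30548872] [0.45342685 0.18545538 0.11158284] 15.2
```

View pics/grip.png

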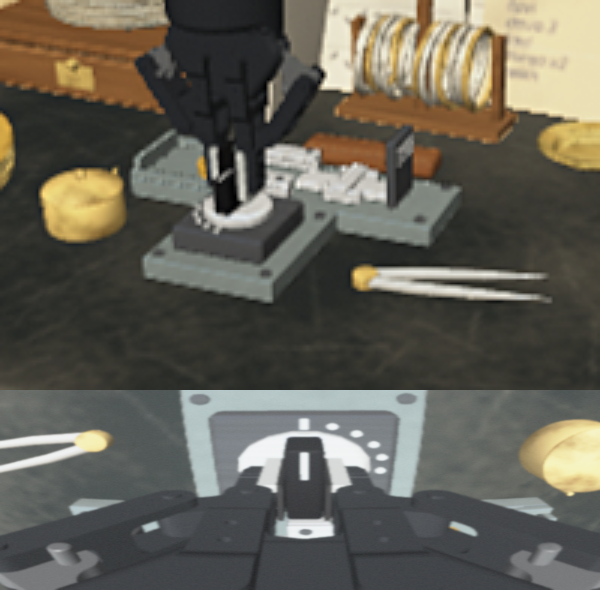

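The bar is centred between the pads. The wrist view shows its white line pointing at the home mark (303,424), with the pins to its right. I'll regrip 2 mm higher and firmly, then turn in steps while reading the moment.

Run:
```python
from h import *
from plant import bot
bot.command_gripper(.025,30)
c=P(-.09,-.0165,.048)
bot.movel(c,velocity=.05)
f0=bot.read_contact_force();m0=bot.read_moment()
bot.command_gripper(0,110);bot.dwell(.2)
print(bot.read_width(),bot.read_grip_force(),bot.read_contact_force()-f0,bot.read_moment()-m0)
for d in(5,10,15,20,25,30,35,40,44,48,52,56,60):
    bot.move_pose(c,ori(-np.radians(d)))
    a=-np.degrees((R.from_rotvec(bot.read_orientation())*R.from_rotvec(ori()).inv()).as_rotvec()[2])
    print(d,round(a,2),np.round((bot.read_moment()-m0),3),np.round(bot.read_contact_force()-f0,1),round(bot.read_t(),2))
bot.dwell(.3)
w=bot.snapshot("wrist")
cv2.imwrite("pics/turn.png",cv2.resize(w["color"][150:300,220:440],(792,540),interpolation=cv2.INTER_CUBIC)[:,:,::-1])
print(bot.read_moment()-m0,bot.read_width(),bot.read_grip_force())
```

```text
0.010003478716548895 107.7321195602417 [-2.36188117 -1.54165714  5.93641977] [-0.31174013  0.30896581  0.0907934 ]
5 5.0 [-0.23   0.325  0.208] [-1.9 -1.2  5.6] 16.56
10 10.01 [-0.167  0.294  0.132] [-1.2 -1.4  5.7] 16.81
15 15.02 [-0.165  0.331  0.003] [-2.6 -1.1  6. ] 17.06
20 20.01 [-0.107  0.296  0.094] [-0.8 -1.   4.7] 17.31
25 25.0 [-0.092  0.287  0.209] [-1.4 -0.7  5. ] 17.56
30 30.01 [-0.056  0.257  0.063] [-2.6  0.1  4.8] 17.81
35 35.02 [-0.101  0.23   0.045] [-1.1  1.2  4.9] 18.06
40 39.96 [-0.048  0.267  0.037] [-2.   0.2  5.5] 18.31
44 43.94 [-0.032  0.263  0.196] [-2.2 -0.1  5.2] 18.56
48 47.95 [0.023 0.161 0.169] [-1.5  0.9  5.4] 18.81
52 51.96 [0.038 0.217 0.087] [-1.5  0.3  5.1] 19.06
56 55.97 [0.043 0.179 0.044] [-1.7  0.5  5.3] 19.31
60 59.95 [0.074 0.111 0.134] [-1.7  1.5  5.2] 19.56
[0.04239532 0.17147507 0.06483687] 0.009282469531473256 107.81877636909485
```

View pics/turn.png

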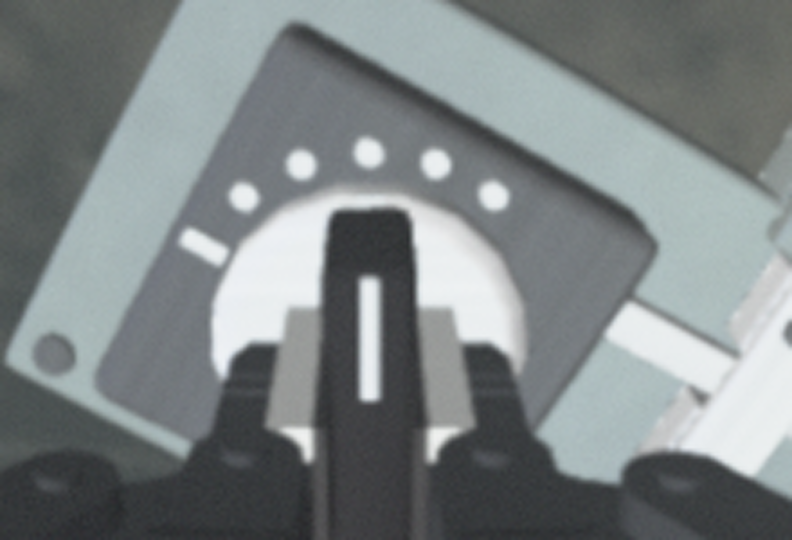

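The white line on the bar (369,278 to 369,402) points straight at the third pin (369,152). The home mark is at (203,246), and the grip is firm, so I'm handing it in.

```bash
python3 -c "
from plant import bot
print(bot.read_t(),bot.close_job())"
```

```text
the job is handed in; nothing more can be done
19.9083 None
```

The job is handed in at 19.9 s: the disc is out of its nest and on the ledge (about 17 mm short of the ledge's middle), the slide sprang back, and the knob is held at the third click stop with a firm grip; no verdict was shown.

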